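# Set out the slide staining station

### The job

Set out the staining station: stand the small brown dropper bottle, the round bottle, the square bottle and the slide box each in the grey holder on the bench that fits its footprint, down on the holder's floor inside the rim and roughly in the middle. Keep them upright, set them down rather than drop them, let go of everything, and leave the beaker and the tweezers where they are.

Things in the scene. Friction and masses are not known exactly. Their poses are not given: they have to be found in the camera images.
- dropper_bottle: the smallest bottle: brown cylinder 30 mm in diameter with straight sides to 55 mm up, 78 mm high with its white cap (22 mm in diameter, the top 18 mm, fixed). Loose, 0.04 kg, standing. Origin: centre of its underside, z up
- round_bottle: round clear-white bottle with a white cap: body 52 mm in diameter with straight sides from the bench to 78 mm up, then a shoulder; fixed cap 32 mm in diameter, from 92 mm to the top at 112 mm. Loose, 0.10 kg, standing. Origin: centre of its underside, z up
- square_bottle: clear-white bottle of square section with a green cap, on the open bench among the holders (a similar one far back against the wall is not meant): body 58 x 58 mm, straight sides from the bench to 91 mm up, then a shoulder; fixed cap 30 mm in diameter, from 110 mm to the top at 130 mm. Loose, 0.12 kg, standing. Origin: centre of its underside, z up, x and y square to the flat sides
- slide_box: upright narrow white plastic slide box with a closed (fixed) lid: 76 mm along its x, 30 mm along its y, 105 mm high, straight sides. Loose, 0.12 kg, standing. Origin: centre of its underside, z up
- small_round_well: low grey round holder, fixed to the bench: inside diameter 46 mm, rim 4 mm thick and 12 mm above the bench, dark inner floor 4 mm above the bench, flange 72 mm across round its foot. Origin: its centre at bench height, z up
- large_round_well: low grey round holder, fixed to the bench: inside diameter 68 mm, rim 4 mm thick and 12 mm above the bench, dark inner floor 4 mm above the bench, flange 94 mm across round its foot. Origin: its centre at bench height, z up
- square_well: low grey square holder, fixed to the bench: inside 74 x 74 mm, rim 4 mm thick and 12 mm above the bench, dark inner floor 4 mm above the bench. Origin: its centre at bench height, z up, x and y square to its walls
- oblong_well: low grey oblong holder, fixed to the bench: inside 92 mm along its x and 46 mm along its y, rim 4 mm thick and 12 mm above the bench, dark inner floor 4 mm above the bench. Origin: its centre at bench height, z up
- beaker: bystander: empty clear beaker 56 mm in diameter, 76 mm high, standing loose behind the work. Origin: centre of its underside, z up
- tweezers: bystander: steel tweezers 122 x 13 x 9 mm, lying loose behind the work. Origin: centre of the underside, length along y

How it is judged (in metres and radians):
At the end, for the whole second after the job is handed in: Each thing stands in its own holder (dropper bottle small round, round bottle large round, square bottle square, slide box oblong): underside on its floor (0 to 7.5 mm above the bench), within 14 mm of its centre, within 0.12 rad of upright, released and at rest (horizontal distance between dropper_bottle and small_round_well below 0.014 m and z of dropper_bottle in the frame of small_round_well between 0 and 0.0075 m and angle between each of dropper_bottle, round_bottle, square_bottle, slide_box's own z axis and vertical below 0.12 rad and linear speed of each of dropper_bottle, round_bottle, square_bottle, slide_box below 0.02 m/s and angular speed of each of dropper_bottle, round_bottle, square_bottle, slide_box below 0.2 rad/s and horizontal distance between round_bottle and large_round_well below 0.014 m and z of round_bottle in the frame of large_round_well between 0 and 0.0075 m and horizontal distance between square_bottle and square_well below 0.014 m and z of square_bottle in the frame of square_well between 0 and 0.0075 m and horizontal distance between slide_box and oblong_well below 0.014 m and z of slide_box in the frame of oblong_well between 0 and 0.0075 m); the robot touches nothing.
It fails at once if one of the four things is tipped over (more than 0.6 rad from upright) (angle between any of dropper_bottle, round_bottle, square_bottle, slide_box's own z axis and vertical above 0.6 rad).
It fails at once if one of the four things is dropped (faster than 0.7 m/s, as after a fall of 25 mm, with the fingers off it) ((contact force between the fingers and dropper_bottle below 0.01 N and linear speed of dropper_bottle above 0.7 m/s) or (contact force between the fingers and round_bottle below 0.01 N and linear speed of round_bottle above 0.7 m/s) or (contact force between the fingers and square_bottle below 0.01 N and linear speed of square_bottle above 0.7 m/s) or (contact force between the fingers and slide_box below 0.01 N and linear speed of slide_box above 0.7 m/s)).
It fails at once if the beaker is pushed more than 30 mm from its place (distance of beaker from where it was at the start of the episode above 0.03 m).
It fails at once if the tweezers is pushed more than 30 mm from its place (distance of tweezers from where it was at the start of the episode above 0.03 m).
It also fails if it takes over 138 s, if anything falls off the work surface, if the arm or the gripper's body presses on something with over 40 N, if the wrist force passes 120 N, or if a joint passes its speed limit or range.

### The arm

A 6-joint arm with a two-finger parallel gripper is mounted at the origin on a cart in front of the work surface, level with it; the furniture and walls round the work are solid. World frame = base frame: x ahead of the robot, y to its left, z up, the work surface at z = 0. Lengths are in m, angles in degrees, forces in N, time in s.
With the tool pointing down it reaches from about 0.4 to 0.825 m from the base axis. Payload 7 kg.
Tool frame: the origin (TCP) lies on the centre line of the jaws, within the pads' length; the fingertips stand r.tip_reach ahead of it and the grasp point (between the pads) is the TCP (r.tip_reach is the distance from the TCP to the fingertips, in m); z points along the fingers, y is the line along which they close (so a half turn about z gives the same grasp; the last joint's range is limited). The gripper opens to 88 mm and grips with 3 to 60 N. Pads are 19 mm wide; open, the fingers measure 130 mm over their backs; the gripper's body (78 mm by 193 mm) begins 47 mm behind the grasp point.
Start: joints at [82.282, 20.546, 0.682, 0, -70.136, -16.507], TCP at [0.277, 0.616, 0.246] pointing down, gripper open.
Joint ranges: [-176.03, 176.03], [-82.01, 121.73], [-58.28, 71.71], [-173.87, 95.51], [-174.79, -0.11], [-173.66, 173.66]. Speed limits (degrees/s): [136.94, 136.94, 172.46, 180, 180, 180].

### API

Orientations are given as [roll, pitch, yaw] about the fixed x, y, z axes, in that order (R = Rz(yaw) Ry(pitch) Rx(roll)).
In Python, from plant import sensors, cams, r gives the robot as it stands.
- The arm moves only by the tool drive_tool, never from a script. Its argument "rows" is a list of rows, each an object of numbers: "fingers": the gripper's target within -1 to 1 (fully open at 1, half-way at 0, shut at -1); "x", "y", "z": the shift along the tool's x, y, z in m; "spin": the turn about the tool's z in rad. A call has 1 to 10 rows; each row is the pose to reach, as a shift and turn from the pose commanded when the call began, along the tool's axes at that moment; what a row does not reach only later rows make up. A row lasts 1/8 s, in which the tool goes at most 62.5 mm and 10.7 degrees, less where a joint would pass 70% of its speed; a pose out of reach is approached as far as the arm can. A call with a gripper value outside its range is refused whole. The fingers move at their own pace and stop on an object; "newtons" is the grip in N (left out, the last holds). Time passes only in rows, so rows that repeat a pose let the fingers close. It gives the time, the measured TCP pose, the force, the opening and the grip force at its end, in the units of the state.
- sensors.get_state(): the state, without advancing time (a new reading comes with each control period).
- cams.capture(name): name is "scene" or "top"; returns a dict with "pixels" (480x640x3 uint8, red, green, blue), "intrinsics" (3x3 intrinsics, pixels), "eye" and "orientation" of the camera in the world. Camera axes: x right, y up, looking along -z (the intrinsics and any distortion apply to the point x, -y, -z); pixel columns grow to the right and rows downward; lengths in m; the calibration is good to about 2 mm. A picture is of the moment at which its call begins. There is no depth.
- r.close_job(): hands the job in; it is judged then, once.
The state is a dict: "time_s": time; "joints": joint angles; "qd": joint speeds; "joint_torque": joint torques, N m; "tcp_pos": TCP position; "eef_rot": TCP orientation; "contact_force": force on the tool from outside, world axes, zero at the start; "moment": the same for the moment, N m; "gripper_width": finger opening in m; "gripper_force": force on a finger pad.
Only numpy, scipy, OpenCV 4.12 (cv2) and the standard library are available. Lean on these libraries where they do the work, as an engineer would, in place of code of your own. Each camera call takes 0.05 s, during which the arm holds its last target. There are 200 camera calls.

## Working session

There is one attempt and no reset: what is moved stays moved. The work goes in short steps, Python scripts to look and compute and a tool call to move; the robot and the scene stay as the last step left them, time stands still between calls to the robot, and variables do not carry over. Pictures are saved under pics/ and viewed, at most 14 in all, crops included, and the job is handed in when it is done.

Besides the shell and the picture viewer there is one more tool, called after ">>>" as name([rows], argument=value, ...), one row to a line, values as JSON. drive_tool: Moves the arm, as the interface text tells. Its arguments: {"type":"object","properties":{"rows":{"type":"array"},"newtons":{"type":"number"}},"required":["rows"]}

```bash
mkdir -p pics; ls; python3 - <<'E'
from plant import sensors,cams,r
import cv2,numpy as np
np.set_printoptions(precision=4,suppress=True)
for n in("scene","top"):
    c=cams.capture(n); cv2.imwrite(f"pics/{n}0.png",c["pixels"][...,::-1]); np.savez(f"{n}.npz",**c)
    print({k:v for k,v in c.items() if k!="pixels"})
print(sensors.get_state(),r.tip_reach)
E
```

```text
pics
{'intrinsics': array([[574.191 ,   0.    , 316.8411],
       [  0.    , 574.191 , 232.9487],
       [  0.    ,   0.    ,   1.    ]]), 'eye': array([-0.0293, -0.4009,  0.6416]), 'orientation': array([ 51.5433,  -1.0372, -56.7852])}
{'intrinsics': array([[621.9768,   0.    , 319.8515],
       [  0.    , 621.9768, 233.2112],
       [  0.    ,   0.    ,   1.    ]]), 'eye': array([ 0.4713, -0.0286,  1.2664]), 'orientation': array([  6.4443,   1.4621, -89.3643])}
{'time_s': 0.1, 'joints': array([ 82.2824,  20.5857,   0.6397,  -0.0163, -70.1371, -16.5067]), 'qd': array([ 0.015 , -0.133 ,  0.0588,  0.059 , -0.0191, -0.0056]), 'joint_torque': array([ -0.0007, -58.4163,  29.375 ,   7.0155,   0.0102,  -0.    ]), 'tcp_pos': array([0.2768, 0.6152, 0.2447]), 'eef_rot': array([179.9159,  -0.0089, -24.2299]), 'contact_force': array([-0.4446, -0.2282, -0.3246]), 'moment': array([ 0.0546, -0.0008, -0.0079]), 'gripper_force': 0.0, 'gripper_width': 0.08762955818829234} 0.019
```

View pics/top0.png

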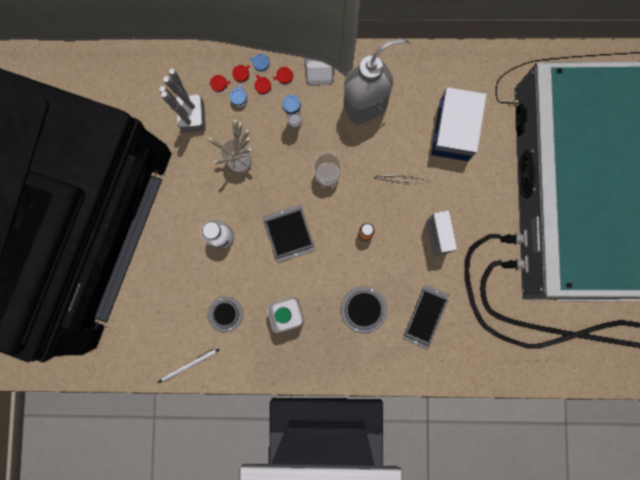

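View pics/scene0.png

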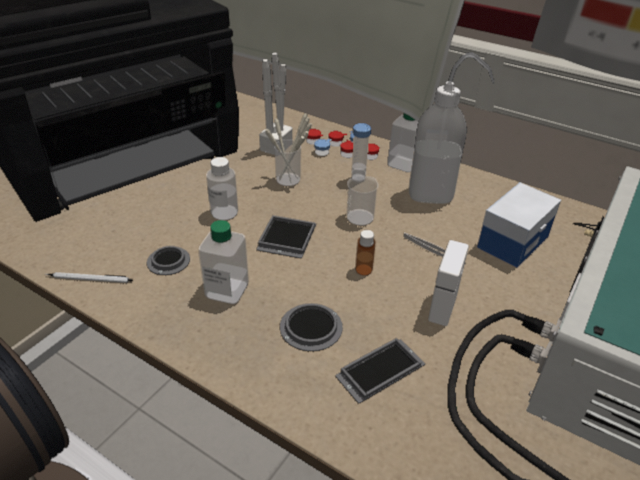

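The top view shows the wells: small round (225,314), square (289,233), large round (364,309), oblong (426,316). It also shows the dropper cap (367,230), round bottle cap (211,230), green cap (283,316) and slide box (443,232). The beaker (327,170) and tweezers (402,179) are behind them. The scene view shows the same layout.

```bash
cat > h.py <<'E'
import cv2,numpy as np
from scipy.spatial.transform import Rotation as R
np.set_printoptions(precision=4,suppress=True)
def ray(c,uv,z):
    K=c["intrinsics"]; p=np.linalg.inv(K)@[uv[0],uv[1],1]
    d=R.from_euler("xyz",c["orientation"],degrees=True).as_matrix()@[p[0],-p[1],-p[2]]
    e=c["eye"]; return e+d*(z-e[2])/d[2]
def proj(c,P):
    M=R.from_euler("xyz",c["orientation"],degrees=True).as_matrix()
    q=M.T@(np.array(P)-c["eye"]); q=c["intrinsics"]@[q[0],-q[1],-q[2]]; return q[:2]/q[2]
def mask(c,kind):
    h=cv2.cvtColor(c["pixels"],cv2.COLOR_RGB2HSV).astype(int)
    H,S,V=h[...,0],h[...,1],h[...,2]
    return {"dark":V<50,"white":(V>200)&(S<40),"green":(H>55)&(H<95)&(S>120)}[kind].astype(np.uint8)
def blob(c,uv,kind,w=40):
    """largest contour of the mask within a window round uv"""
    x,y=int(uv[0])-w,int(uv[1])-w; x=max(x,0);y=max(y,0)
    cs,_=cv2.findContours(np.ascontiguousarray(mask(c,kind)[y:y+2*w,x:x+2*w]),cv2.RETR_EXTERNAL,cv2.CHAIN_APPROX_NONE)
    return max(cs,key=cv2.contourArea).reshape(-1,2)+[x,y]
def rect(c,ct,z):
    """contour cast on plane z -> metric rect centre, sizes, direction of long side (deg)"""
    P=np.array([ray(c,p,z)[:2] for p in ct])
    b=cv2.boxPoints(cv2.minAreaRect((P*1000).astype(np.float32)))/1000
    e1,e2=b[1]-b[0],b[2]-b[1]; e=e1 if np.linalg.norm(e1)>np.linalg.norm(e2) else e2
    return b.mean(0),sorted([np.linalg.norm(e1),np.linalg.norm(e2)]),np.degrees(np.arctan2(e[1],e[0]))%180
E
python3 - <<'E'
from h import *
t=dict(np.load("top.npz"));s=dict(np.load("scene.npz"))
for n,uv,k,z,w in [("smallw",(225,314),"dark",.004,22),("largew",(364,309),"dark",.004,32),("sqw",(289,233),"dark",.004,38),("obw",(426,316),"dark",.004,38),
 ("dropper",(367,229),"white",.078,12),("round",(211,230),"white",.112,14),("square",(283,316),"green",.130,20),("sqbody",(285,316),"white",.091,30),("slide",(443,232),"white",.105,32)]:
    c,sz,a=rect(t,blob(t,uv,k,w),z); print(n,c,np.array(sz),round(a,1),"scene px",proj(s,[*c,z]))
E
```

```text
smallw [0.4486 0.1973] [0.0406 0.0422] 1.5 scene px [167.7866 258.8169]
largew [ 0.4609 -0.0853] [0.0639 0.0643] 90.6 scene px [312.1253 324.9687]
sqw [0.6145 0.0698] [0.0718 0.0719] 109.1 scene px [287.2128 234.8332]
obw [ 0.4479 -0.2098] [0.0446 0.0902] 157.2 scene px [382.0674 368.6833]
dropper [ 0.6141 -0.0873] [0.0137 0.0163] 45.0 scene px [367.3833 233.5586]
round [0.6067 0.2079] [0.0245 0.0248] 1.7 scene px [219.497  161.0342]
square [0.4503 0.0689] [0.0234 0.0255] 90.7 scene px [220.5835 225.4587]Traceback (most recent call last):
  File "<stdin>", line 5, in <module>
  File "h.py", line 19, in blob
    return max(cs,key=cv2.contourArea).reshape(-1,2)+[x,y]
           ~~~^^^^^^^^^^^^^^^^^^^^^^^^
ValueError: max() iterable argument is empty
```

```bash
python3 - <<'E'
from h import *
t=dict(np.load("top.npz"));s=dict(np.load("scene.npz"))
px=t["pixels"]
a=px[285:350,250:320];b=px[195:270,410:480];d=px[205:260,190:245];e=px[210:255,345:390]
out=np.hstack([cv2.resize(i,(390,290) if 0 else (380,280),interpolation=cv2.INTER_NEAREST) for i in (a,b)])
out2=np.hstack([cv2.resize(i,(380,280),interpolation=cv2.INTER_NEAREST) for i in (d,e)])
cv2.imwrite("pics/crop1.png",np.vstack([out,out2])[...,::-1])
h=cv2.cvtColor(px,cv2.COLOR_RGB2HSV)
for u,v in [(300,316),(275,325),(443,232),(440,220),(448,245),(434,235)]:print(u,v,h[v,u])
E
```

```text
300 316 [143   6 170]
275 325 [173   8 130]
443 232 [127  11 215]
440 220 [131  10 214]
448 245 [131  10 214]
434 235 [165   9  55]
```

View pics/crop1.png

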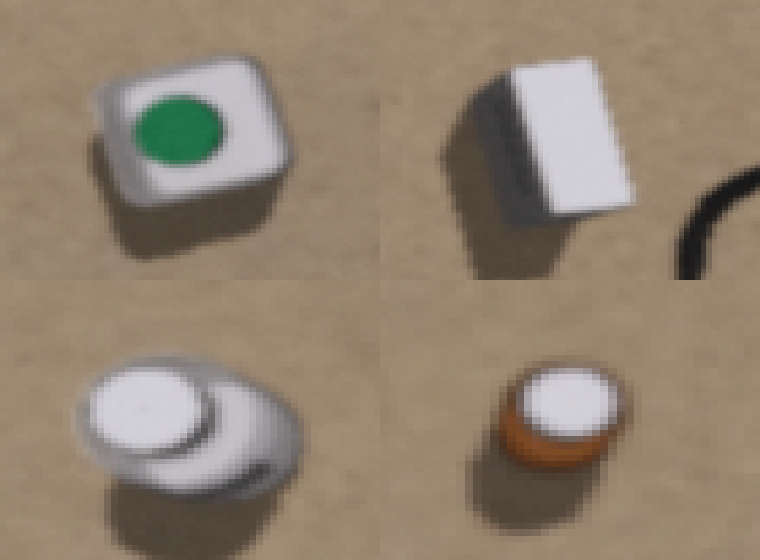

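The crop shows the square bottle with its green cap, turned about 17°. The slide box's bright top runs from (433,211) to (457,251) with its shaded side to the left. The two round caps are clean.

```bash
python3 - <<'E'
from h import *
t=dict(np.load("top.npz"))
h=cv2.cvtColor(t["pixels"],cv2.COLOR_RGB2HSV).astype(int)
def big(m,x,y,w):
    cs,_=cv2.findContours(np.ascontiguousarray(m[y-w:y+w,x-w:x+w].astype(np.uint8)),0,1)
    return max(cs,key=cv2.contourArea).reshape(-1,2)+[x-w,y-w]
print("slide",rect(t,big((h[...,2]>180)&(h[...,1]<40),443,232,28),.105))
m=((h[...,1]<45)&(h[...,2]>105))|((h[...,0]>55)&(h[...,0]<95)&(h[...,1]>120))
print("sq",rect(t,big(m,285,316,28),.091))
E
```

```text
slide (array([ 0.6089, -0.2316], dtype=float32), [np.float32(0.027295131), np.float32(0.07318125)], np.float32(10.869591))
sq (array([0.4501, 0.0671], dtype=float32), [np.float32(0.057154875), np.float32(0.062413935)], np.float32(106.55228))
```

```bash
cat >> h.py <<'E'
def shift(state,targets):
    """world targets (x,y,z,yaw) -> row numbers in the tool frame of now"""
    p=state["tcp_pos"]; M=R.from_euler("xyz",state["eef_rot"],degrees=True).as_matrix(); y0=state["eef_rot"][2]
    y0=y0
    for T in targets:
        d=M.T@(np.array(T[:3])-p); print(T,"->",np.round(d,4),"spin",round(-np.radians((T[3]-y0+180)%360-180),4))
def st():
    from plant import sensors
    s=sensors.get_state(); print(round(s["time_s"],2),s["tcp_pos"],s["eef_rot"],"j",s["joints"],"F",s["contact_force"],"w",round(s["gripper_width"],4),round(s["gripper_force"],2)); return s
E
python3 - <<'E'
from h import *
t=dict(np.load("top.npz"))
for uv in [(45,360),(100,350),(165,150),(158,180),(235,155)]: print(uv,ray(t,uv,.0),ray(t,uv,.2))
s=st()
shift(s,[(.20,.50,.25,-24.2),(.32,.33,.25,-24.2),(.607,.208,.23,-24.2),(.607,.208,.072,-24.2)])
E
```

```text
(45, 360) [0.3509 0.5595 0.    ] [0.3699 0.4666 0.2   ]
(100, 350) [0.3723 0.4481 0.    ] [0.388  0.3728 0.2   ]
(165, 150) [0.7868 0.3318 0.    ] [0.7369 0.2749 0.2   ]
(158, 180) [0.7228 0.3439 0.    ] [0.6831 0.2851 0.2   ]
(235, 155) [0.7768 0.1843 0.    ] [0.7285 0.1507 0.2   ]
0.1 [0.2768 0.6152 0.2447] [179.9159  -0.0089 -24.2299] j [ 82.2824  20.5857   0.6397  -0.0163 -70.1371 -16.5067] F [-0.4446 -0.2282 -0.3246] w 0.0876 0.0
(0.2, 0.5, 0.25, -24.2) -> [-0.0228  0.1366 -0.0051] spin -0.0005
(0.32, 0.33, 0.25, -24.2) -> [ 0.1564  0.2423 -0.0049] spin -0.0005
(0.607, 0.208, 0.23, -24.2) -> [0.4682 0.2358 0.0152] spin -0.0005
(0.607, 0.208, 0.072, -24.2) -> [0.4682 0.2355 0.1732] spin -0.0005
```

>>> drive_tool([
  {"x":-0.02,"y":0.06,"z":-0.03,"fingers":1},
  {"x":-0.023,"y":0.12,"z":-0.05},
  {"x":0.0,"y":0.175,"z":-0.05},
  {"x":0.05,"y":0.21,"z":-0.05},
  {"x":0.09,"y":0.25,"z":-0.05},
  {"x":0.13,"y":0.28,"z":-0.05},
  {"x":0.18,"y":0.29,"z":-0.05},
  {"x":0.24,"y":0.28,"z":-0.04},
  {"x":0.3,"y":0.27,"z":-0.03},
  {"x":0.36,"y":0.26,"z":-0.02},
])

```text
invalid input
```

```bash
python3 - <<'E'
from h import *
shift(st(),[(.607,.208,.20,-24.2),(.607,.208,.072,-24.2)])
E
```

```text
0.1 [0.2768 0.6152 0.2447] [179.9159  -0.0089 -24.2299] j [ 82.2824  20.5857   0.6397  -0.0163 -70.1371 -16.5067] F [-0.4446 -0.2282 -0.3246] w 0.0876 0.0
(0.607, 0.208, 0.2, -24.2) -> [0.4682 0.2357 0.0452] spin -0.0005
(0.607, 0.208, 0.072, -24.2) -> [0.4682 0.2355 0.1732] spin -0.0005
```

>>> drive_tool([
  {"x":-0.02,"y":0.06,"z":-0.03,"spin":0,"fingers":1},
  {"x":-0.023,"y":0.12,"z":-0.05,"spin":0,"fingers":1},
  {"x":0.0,"y":0.175,"z":-0.05,"spin":0,"fingers":1},
  {"x":0.05,"y":0.21,"z":-0.05,"spin":0,"fingers":1},
  {"x":0.09,"y":0.25,"z":-0.05,"spin":0,"fingers":1},
  {"x":0.13,"y":0.28,"z":-0.05,"spin":0,"fingers":1},
  {"x":0.18,"y":0.29,"z":-0.05,"spin":0,"fingers":1},
  {"x":0.24,"y":0.28,"z":-0.04,"spin":0,"fingers":1},
  {"x":0.3,"y":0.27,"z":-0.03,"spin":0,"fingers":1},
  {"x":0.36,"y":0.26,"z":-0.02,"spin":0,"fingers":1},
], newtons=12)

```text
time_s: 1.35
tcp_pos: [0.5004, 0.2297, 0.2652]
eef_rot: [-180.0, 0.0, -24.2]
contact_force: [0.0, 2.0, 0.4]
gripper_width: 0.0877
gripper_force: 0.0
```

```bash
python3 - <<'E'
from h import *
shift(st(),[(.607,.208,.20,-24.2),(.607,.208,.072,-24.2)])
E
```

```text
1.35 [0.5004 0.2297 0.2652] [-179.9842    0.0011  -24.2275] j [ 45.038    8.106  -13.4262  -0.0071 -68.4534  20.7371] F [0.0357 2.0026 0.4024] w 0.0877 0.0
(0.607, 0.208, 0.2, -24.2) -> [ 0.1061 -0.0239  0.0652] spin -0.0005
(0.607, 0.208, 0.072, -24.2) -> [ 0.1061 -0.0239  0.1932] spin -0.0005
```

>>> drive_tool([
  {"x":0.06,"y":-0.012,"z":0.02,"spin":0,"fingers":1},
  {"x":0.106,"y":-0.024,"z":0.05,"spin":0,"fingers":1},
  {"x":0.106,"y":-0.024,"z":0.065,"spin":0,"fingers":1},
  {"x":0.106,"y":-0.024,"z":0.1,"spin":0,"fingers":1},
  {"x":0.106,"y":-0.024,"z":0.14,"spin":0,"fingers":1},
  {"x":0.106,"y":-0.024,"z":0.175,"spin":0,"fingers":1},
  {"x":0.106,"y":-0.024,"z":0.193,"spin":0,"fingers":1},
  {"x":0.106,"y":-0.024,"z":0.193,"spin":0,"fingers":1},
])

```text
time_s: 2.35
tcp_pos: [0.6044, 0.209, 0.0718]
eef_rot: [179.9, 0.1, -24.2]
contact_force: [-0.1, 0.4, 0.8]
gripper_width: 0.0881
gripper_force: 0.0
```

```bash
python3 - <<'E'
from h import *
from plant import cams
shift(st(),[(.607,.208,.072,-24.2)])
c=cams.capture("scene");cv2.imwrite("pics/a.png",cv2.resize(c["pixels"][80:280,130:390],None,fx=2.5,fy=2.5)[...,::-1])
E
```

```text
2.35 [0.6044 0.209  0.0718] [179.8954   0.0591 -24.201 ] j [ 36.528   26.088  -15.5919  -0.0005 -48.4402  29.2714] F [-0.0666  0.3626  0.7749] w 0.0881 0.0
(0.607, 0.208, 0.072, -24.2) -> [ 0.0028 -0.0002 -0.0002] spin -0.0
```

View pics/a.png

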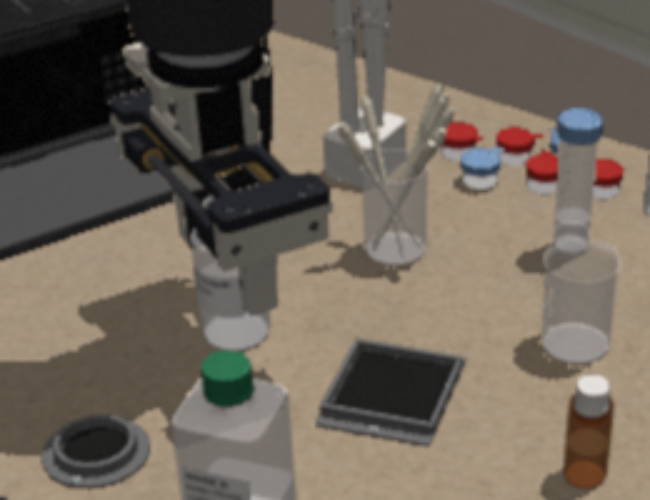

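The jaws straddle the round bottle (full-frame about (222,190)) and one finger is visible at its right. I'll centre the jaws and close.

>>> drive_tool([
  {"x":0.003,"y":0,"z":0,"spin":0,"fingers":0.5},
  {"x":0.003,"y":0,"z":0,"spin":0,"fingers":0.2},
  {"x":0.003,"y":0,"z":0,"spin":0,"fingers":-0.1},
  {"x":0.003,"y":0,"z":0,"spin":0,"fingers":-0.1},
  {"x":0.003,"y":0,"z":0,"spin":0,"fingers":-0.1},
  {"x":0.003,"y":0,"z":0,"spin":0,"fingers":-0.1},
], newtons=15)

```text
time_s: 3.15
tcp_pos: [0.6079, 0.2078, 0.0728]
eef_rot: [-180.0, -0.0, -24.2]
contact_force: [-0.7, -0.7, 1.9]
gripper_width: 0.0505
gripper_force: 15.0
```

```bash
python3 - <<'E'
from h import *
s=st();z=.0718
shift(s,[(.605,.209,.24,-24.2),(.461,-.0853,.24,-24.2),(.461,-.0853,z+.02,-24.2),(.461,-.0853,z+.005,-24.2)])
E
```

```text
3.15 [0.6079 0.2078 0.0728] [-179.9988   -0.0093  -24.2202] j [ 36.2504  26.1938 -15.2483   0.01   -48.5523  29.5227] F [-0.7313 -0.6607  1.9133] w 0.0505 14.97
(0.605, 0.209, 0.24, -24.2) -> [-0.0031  0.0001 -0.1672] spin -0.0004
(0.461, -0.0853, 0.24, -24.2) -> [-0.0137  0.3276 -0.1672] spin -0.0004
(0.461, -0.0853, 0.0918, -24.2) -> [-0.0137  0.3276 -0.019 ] spin -0.0004
(0.461, -0.0853, 0.07680000000000001, -24.2) -> [-0.0137  0.3276 -0.004 ] spin -0.0004
```

>>> drive_tool([
  {"x":0,"y":0,"z":-0.03,"spin":0,"fingers":-0.1},
  {"x":0,"y":0,"z":-0.08,"spin":0,"fingers":-0.1},
  {"x":0,"y":0,"z":-0.13,"spin":0,"fingers":-0.1},
  {"x":0,"y":0.03,"z":-0.16,"spin":0,"fingers":-0.1},
  {"x":-0.003,"y":0.08,"z":-0.167,"spin":0,"fingers":-0.1},
  {"x":-0.006,"y":0.13,"z":-0.167,"spin":0,"fingers":-0.1},
  {"x":-0.008,"y":0.18,"z":-0.167,"spin":0,"fingers":-0.1},
  {"x":-0.01,"y":0.23,"z":-0.167,"spin":0,"fingers":-0.1},
  {"x":-0.012,"y":0.28,"z":-0.167,"spin":0,"fingers":-0.1},
  {"x":-0.014,"y":0.31,"z":-0.167,"spin":0,"fingers":-0.1},
])

```text
time_s: 4.4
tcp_pos: [0.4664, -0.0707, 0.2395]
eef_rot: [-180.0, 0.0, -24.3]
contact_force: [0.5, 0.1, -0.9]
gripper_width: 0.0507
gripper_force: 15.0
```

>>> drive_tool([
  {"x":0,"y":0.018,"z":0,"spin":0,"fingers":-0.1},
  {"x":0,"y":0.018,"z":0.04,"spin":0,"fingers":-0.1},
  {"x":0,"y":0.018,"z":0.08,"spin":0,"fingers":-0.1},
  {"x":0,"y":0.018,"z":0.11,"spin":0,"fingers":-0.1},
  {"x":0,"y":0.018,"z":0.13,"spin":0,"fingers":-0.1},
  {"x":0,"y":0.018,"z":0.14,"spin":0,"fingers":-0.1},
  {"x":0,"y":0.018,"z":0.14,"spin":0,"fingers":-0.1},
])

```text
time_s: 5.28
tcp_pos: [0.4605, -0.0854, 0.0992]
eef_rot: [180.0, 0.1, -24.2]
contact_force: [-0.5, 0.1, -1.7]
gripper_width: 0.0509
gripper_force: 15.0
```

```bash
python3 - <<'E'
from h import *
from plant import cams
shift(st(),[(.461,-.0853,.0768,-24.2)])
c=cams.capture("scene");cv2.imwrite("pics/b.png",cv2.resize(c["pixels"][200:400,200:460],None,fx=2.5,fy=2.5)[...,::-1])
E
```

```text
5.28 [ 0.4605 -0.0854  0.0992] [179.9548   0.0543 -24.2065] j [ 13.6716  10.059  -35.844    0.0034 -44.1676  52.1195] F [-0.4769  0.052  -1.6569] w 0.0509 14.96
(0.461, -0.0853, 0.0768, -24.2) -> [ 0.0005 -0.0003  0.0224] spin -0.0001
```

View pics/b.png

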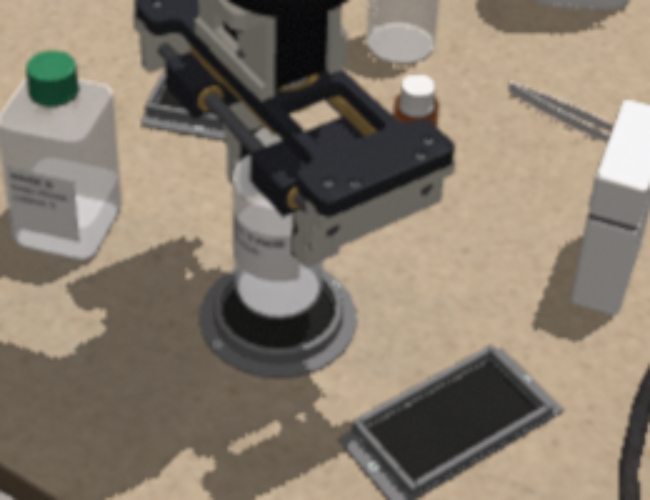

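The bottle hangs upright over the large well (full-frame about (311,318)). I'll lower it, release and rise.

>>> drive_tool([
  {"x":0,"y":0,"z":0.01,"spin":0,"fingers":-0.1},
  {"x":0,"y":0,"z":0.017,"spin":0,"fingers":-0.1},
  {"x":0,"y":0,"z":0.021,"spin":0,"fingers":-0.1},
  {"x":0,"y":0,"z":0.023,"spin":0,"fingers":-0.1},
  {"x":0,"y":0,"z":0.023,"spin":0,"fingers":-0.1},
])

```text
time_s: 5.95
tcp_pos: [0.4606, -0.0856, 0.0766]
eef_rot: [180.0, -0.0, -24.2]
contact_force: [0.4, 0.4, -0.5]
gripper_width: 0.0506
gripper_force: 15.0
```

>>> drive_tool([
  {"x":0,"y":0,"z":0.001,"spin":0,"fingers":0.25},
  {"x":0,"y":0,"z":0.001,"spin":0,"fingers":0.5},
  {"x":0,"y":0,"z":0.001,"spin":0,"fingers":0.8},
  {"x":0,"y":0,"z":0.001,"spin":0,"fingers":0.9},
  {"x":0,"y":0,"z":-0.04,"spin":0,"fingers":1},
  {"x":0,"y":0,"z":-0.09,"spin":0,"fingers":1},
  {"x":0,"y":0,"z":-0.13,"spin":0,"fingers":1},
  {"x":0,"y":0,"z":-0.15,"spin":0,"fingers":1},
])

```text
time_s: 6.95
tcp_pos: [0.4613, -0.0854, 0.2291]
eef_rot: [-179.9, -0.2, -24.2]
contact_force: [-0.2, 0.2, -1.1]
gripper_width: 0.0879
gripper_force: 0.0
```

```bash
python3 - <<'E'
from h import *
from plant import cams
shift(st(),[(.4503,.0685,.22,-73.45),(.4503,.0685,.087,-73.45)])
c=cams.capture("scene");cv2.imwrite("pics/c.png",cv2.resize(c["pixels"][180:380,180:440],None,fx=2.5,fy=2.5)[...,::-1])
E
```

```text
6.95 [ 0.4613 -0.0854  0.2291] [-179.8864   -0.1772  -24.2156] j [ 13.6569   1.3796 -25.8478   0.0215 -62.5629  52.1178] F [-0.1741  0.2319 -1.1151] w 0.0879 0.0
(0.4503, 0.0685, 0.22, -73.45) -> [-0.0732 -0.1359  0.0092] spin 0.8593
(0.4503, 0.0685, 0.087, -73.45) -> [-0.0736 -0.1356  0.1422] spin 0.8593
```

View pics/c.png

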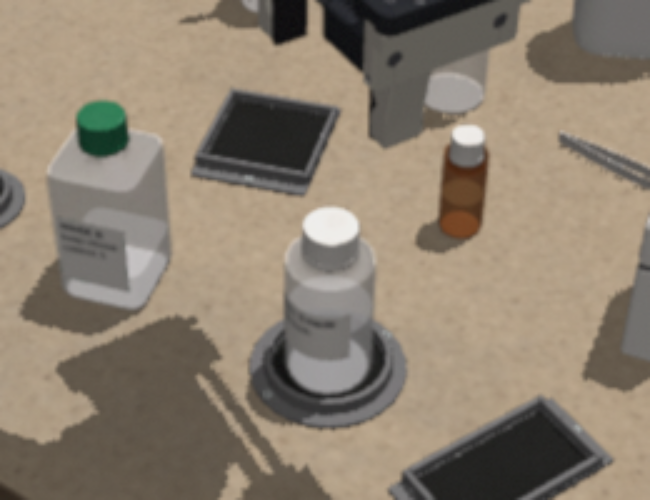

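The round bottle stands upright in the large well (full-frame (312,305)). Next is the square bottle.

>>> drive_tool([
  {"x":-0.02,"y":-0.03,"z":0,"spin":0.17,"fingers":1},
  {"x":-0.04,"y":-0.07,"z":0,"spin":0.34,"fingers":1},
  {"x":-0.06,"y":-0.11,"z":0,"spin":0.51,"fingers":1},
  {"x":-0.073,"y":-0.136,"z":0,"spin":0.68,"fingers":1},
  {"x":-0.073,"y":-0.136,"z":0,"spin":0.859,"fingers":1},
  {"x":-0.073,"y":-0.136,"z":0.01,"spin":0.859,"fingers":1},
  {"x":-0.073,"y":-0.136,"z":0.02,"spin":0.859,"fingers":1},
])

```text
time_s: 7.88
tcp_pos: [0.4494, 0.0681, 0.2055]
eef_rot: [180.0, 0.0, -73.2]
contact_force: [1.0, 0.5, -0.1]
gripper_width: 0.0881
gripper_force: 0.0
```

```bash
python3 - <<'E'
from h import *
shift(st(),[(.4503,.0685,.087,-73.45)])
E
```

```text
7.88 [0.4494 0.0681 0.2055] [179.9643   0.0009 -73.2414] j [ 33.5703   1.2501 -29.3048  -0.013  -59.4791 -16.8051] F [ 0.9532  0.457  -0.1447] w 0.0881 0.0
(0.4503, 0.0685, 0.087, -73.45) -> [-0.0001 -0.001   0.1185] spin 0.0036
```

>>> drive_tool([
  {"x":0,"y":0,"z":0.04,"spin":0,"fingers":1},
  {"x":0,"y":0,"z":0.08,"spin":0,"fingers":1},
  {"x":0,"y":0,"z":0.108,"spin":0,"fingers":1},
  {"x":0,"y":0,"z":0.118,"spin":0,"fingers":1},
  {"x":0,"y":0,"z":0.118,"spin":0,"fingers":0.6},
  {"x":0,"y":0,"z":0.118,"spin":0,"fingers":0.3},
  {"x":0,"y":0,"z":0.118,"spin":0,"fingers":0.1},
  {"x":0,"y":0,"z":0.118,"spin":0,"fingers":0.1},
  {"x":0,"y":0,"z":0.118,"spin":0,"fingers":0.1},
  {"x":0,"y":0,"z":0.118,"spin":0,"fingers":0.1},
], newtons=15)

```text
time_s: 9.12
tcp_pos: [0.4501, 0.0687, 0.0893]
eef_rot: [-179.9, 0.0, -73.4]
contact_force: [-1.6, 0.1, 6.6]
gripper_width: 0.0569
gripper_force: 15.0
```

```bash
python3 - <<'E'
from h import *
s=st();z=s["tcp_pos"][2]
shift(s,[(.45,.0685,z+.13,-73.2),(.6145,.0698,z+.08,-70.7),(.6145,.0698,z+.004,-70.7)])
E
```

```text
9.12 [0.4501 0.0687 0.0893] [-179.9306    0.0088  -73.4203] j [ 33.6009   9.6806 -38.1379   0.0177 -42.1125 -17.0343] F [-1.5881  0.1402  6.5513] w 0.0569 15.0
(0.45, 0.0685, np.float64(0.21929453635777146), -73.2) -> [ 0.0001  0.     -0.13  ] spin -0.0038
(0.6145, 0.0698, np.float64(0.16929453635777147), -70.7) -> [ 0.0458 -0.158  -0.0798] spin -0.0475
(0.6145, 0.0698, np.float64(0.09329453635777148), -70.7) -> [ 0.0459 -0.1579 -0.0038] spin -0.0475
```

>>> drive_tool([
  {"x":0,"y":0,"z":-0.02,"spin":0,"fingers":0.1},
  {"x":0,"y":0,"z":-0.05,"spin":0,"fingers":0.1},
  {"x":0.004,"y":-0.02,"z":-0.08,"spin":0,"fingers":0.1},
  {"x":0.014,"y":-0.05,"z":-0.08,"spin":-0.02,"fingers":0.1},
  {"x":0.025,"y":-0.09,"z":-0.08,"spin":-0.04,"fingers":0.1},
  {"x":0.036,"y":-0.125,"z":-0.08,"spin":-0.048,"fingers":0.1},
  {"x":0.046,"y":-0.158,"z":-0.08,"spin":-0.048,"fingers":0.1},
  {"x":0.046,"y":-0.158,"z":-0.06,"spin":-0.048,"fingers":0.1},
  {"x":0.046,"y":-0.158,"z":-0.035,"spin":-0.048,"fingers":0.1},
  {"x":0.046,"y":-0.158,"z":-0.03,"spin":-0.048,"fingers":0.1},
])

```text
time_s: 10.38
tcp_pos: [0.6129, 0.0689, 0.1164]
eef_rot: [179.8, 0.0, -70.7]
contact_force: [-0.1, 0.6, -1.1]
gripper_width: 0.057
gripper_force: 15.0
```

```bash
python3 - <<'E'
from h import *
from plant import cams
shift(st(),[(.6145,.0698,.0933,-70.9)])
c=cams.capture("scene");cv2.imwrite("pics/d.png",cv2.resize(c["pixels"][130:330,180:440],None,fx=2.5,fy=2.5)[...,::-1])
E
```

```text
10.38 [0.6129 0.0689 0.1164] [179.768    0.0079 -70.7166] j [ 24.5185  21.5035 -16.1097  -0.0365 -52.6172  -5.2128] F [-0.0554  0.6464 -1.0532] w 0.057 15.0
(0.6145, 0.0698, 0.0933, -70.9) -> [-0.0003 -0.0019  0.0231] spin 0.0032
```

View pics/d.png

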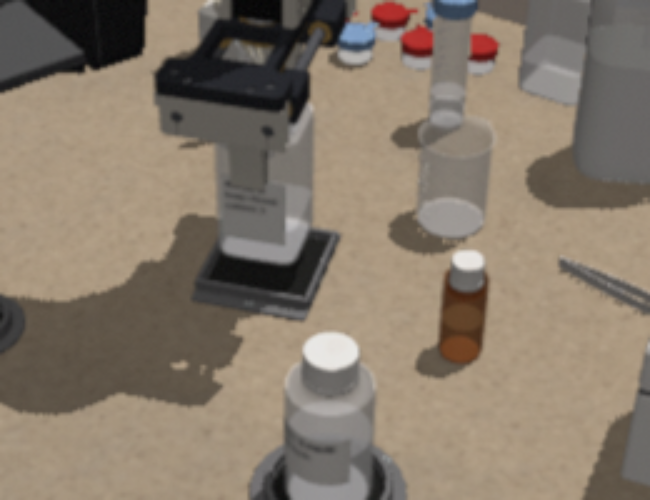

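The square bottle is upright over the square well (full-frame about (287,235)). I'll lower it.

>>> drive_tool([
  {"x":0,"y":-0.001,"z":0.01,"spin":0,"fingers":0.1},
  {"x":0,"y":-0.001,"z":0.018,"spin":0,"fingers":0.1},
  {"x":0,"y":-0.001,"z":0.022,"spin":0,"fingers":0.1},
  {"x":0,"y":-0.001,"z":0.023,"spin":0,"fingers":0.1},
  {"x":0,"y":-0.001,"z":0.023,"spin":0,"fingers":0.1},
])

```text
time_s: 11.05
tcp_pos: [0.6153, 0.0698, 0.0958]
eef_rot: [-180.0, -0.0, -70.7]
contact_force: [0.5, -0.5, -1.9]
gripper_width: 0.0569
gripper_force: 15.0
```

>>> drive_tool([
  {"x":0,"y":0,"z":0.0015,"spin":0,"fingers":0.1},
  {"x":0,"y":0,"z":0.003,"spin":0,"fingers":0.1},
  {"x":0,"y":0,"z":0.003,"spin":0,"fingers":0.1},
])

```text
time_s: 11.42
tcp_pos: [0.6154, 0.0698, 0.0934]
eef_rot: [-180.0, -0.0, -70.7]
contact_force: [-2.1, 0.0, 4.0]
gripper_width: 0.0567
gripper_force: 15.0
```

Contact is made. I'll release, rise, and move over the dropper bottle.

>>> drive_tool([
  {"x":0,"y":0,"z":0,"spin":0,"fingers":0.4},
  {"x":0,"y":0,"z":0,"spin":0,"fingers":0.6},
  {"x":0,"y":0,"z":0,"spin":0,"fingers":0.9},
  {"x":0,"y":0,"z":0,"spin":0,"fingers":0.9},
  {"x":0,"y":0,"z":-0.04,"spin":0,"fingers":1},
  {"x":0,"y":0,"z":-0.08,"spin":0,"fingers":1},
  {"x":0,"y":0,"z":-0.11,"spin":0,"fingers":1},
])

```text
time_s: 12.3
tcp_pos: [0.6156, 0.0698, 0.2044]
eef_rot: [-179.9, -0.0, -70.7]
contact_force: [-1.2, 0.1, 0.3]
gripper_width: 0.0879
gripper_force: 0.0
```

```bash
python3 - <<'E'
from h import *
shift(st(),[(.6141,-.0873,.20,-70.7),(.6141,-.0873,.044,-70.7)])
E
```

```text
12.3 [0.6156 0.0698 0.2044] [-179.9166   -0.0073  -70.684 ] j [ 24.5135  16.9728 -10.0682   0.0166 -62.8767  -5.2051] F [-1.2466  0.0955  0.3091] w 0.0879 0.0
(0.6141, -0.0873, 0.2, -70.7) -> [0.1478 0.0534 0.0044] spin 0.0003
(0.6141, -0.0873, 0.044, -70.7) -> [0.1478 0.0536 0.1604] spin 0.0003
```

>>> drive_tool([
  {"x":0.05,"y":0.018,"z":0,"spin":0.14,"fingers":1},
  {"x":0.1,"y":0.036,"z":0,"spin":0.28,"fingers":1},
  {"x":0.148,"y":0.0535,"z":0,"spin":0.42,"fingers":1},
  {"x":0.148,"y":0.0535,"z":0.04,"spin":0.42,"fingers":1},
  {"x":0.148,"y":0.0535,"z":0.08,"spin":0.42,"fingers":1},
  {"x":0.148,"y":0.0535,"z":0.08,"spin":0.42,"fingers":1},
])

```text
time_s: 13.05
tcp_pos: [0.6114, -0.088, 0.1196]
eef_rot: [179.6, -0.1, -94.8]
contact_force: [0.2, -0.0, 1.5]
gripper_width: 0.0875
gripper_force: 0.0
```

```bash
python3 - <<'E'
from h import *
from plant import cams
s=st();shift(s,[(.6141,-.0873,.044,s["eef_rot"][2])])
c=cams.capture("scene");cv2.imwrite("pics/e.png",cv2.resize(c["pixels"][100:300,230:490],None,fx=2.5,fy=2.5)[...,::-1])
E
```

```text
13.05 [ 0.6114 -0.088   0.1196] [179.643   -0.0589 -94.8019] j [  9.8762  21.4564 -15.6874  -0.0418 -53.2165 -14.6531] F [ 0.1971 -0.0131  1.4931] w 0.0875 0.0
(0.6141, -0.0873, 0.044, np.float64(-94.80190730382787)) -> [-0.001  -0.0031  0.0756] spin -0.0
```

View pics/e.png

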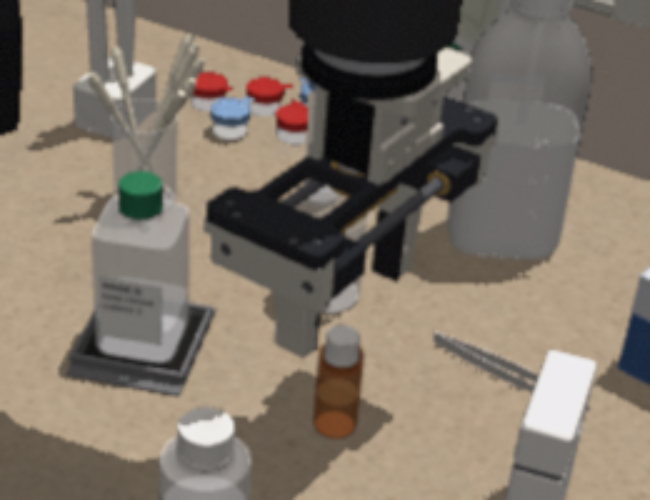

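The square bottle stands in its well and the open jaws are above the dropper bottle (full-frame (367,240)). I'll descend and grip.

>>> drive_tool([
  {"x":-0.001,"y":-0.001,"z":0.035,"spin":0,"fingers":1},
  {"x":-0.001,"y":-0.001,"z":0.065,"spin":0,"fingers":0.9},
  {"x":-0.001,"y":-0.001,"z":0.075,"spin":0,"fingers":0.6},
  {"x":-0.001,"y":-0.001,"z":0.075,"spin":0,"fingers":0.2},
  {"x":-0.001,"y":-0.001,"z":0.075,"spin":0,"fingers":0},
  {"x":-0.001,"y":-0.001,"z":0.075,"spin":0,"fingers":-0.2},
  {"x":-0.001,"y":-0.001,"z":0.075,"spin":0,"fingers":-0.5},
  {"x":-0.001,"y":-0.001,"z":0.075,"spin":0,"fingers":-0.5},
  {"x":-0.001,"y":-0.001,"z":0.075,"spin":0,"fingers":-0.5},
  {"x":-0.001,"y":-0.001,"z":0.075,"spin":0,"fingers":-0.5},
], newtons=10)

```text
time_s: 14.35
tcp_pos: [0.6148, -0.0867, 0.0478]
eef_rot: [-180.0, -0.0, -94.7]
contact_force: [-0.1, 0.2, 4.5]
gripper_width: 0.0297
gripper_force: 10.0
```

```bash
python3 - <<'E'
from h import *
s=st();z=s["tcp_pos"][2]
shift(s,[(.525,-.01,z+.14,-70.7),(.4486,.1973,z+.14,-70.7),(.4486,.1973,z+.025,-70.7),(.4486,.1973,z+.004,-70.7)])
E
```

```text
14.35 [ 0.6148 -0.0867  0.0478] [-179.9871   -0.0033  -94.7471] j [  9.9689  26.273  -19.3621   0.0093 -44.3533 -14.7226] F [-0.1122  0.1715  4.4791] w 0.0297 9.99
(0.525, -0.01, np.float64(0.18780426004300657), -70.7) -> [-0.069   0.0959 -0.14  ] spin -0.4197
(0.4486, 0.1973, np.float64(0.18780426004300657), -70.7) -> [-0.2693  0.1891 -0.1401] spin -0.4197
(0.4486, 0.1973, np.float64(0.07280426004300655), -70.7) -> [-0.2693  0.1892 -0.0251] spin -0.4197
(0.4486, 0.1973, np.float64(0.05180426004300655), -70.7) -> [-0.2693  0.1892 -0.0041] spin -0.4197
```

>>> drive_tool([
  {"x":0,"y":0,"z":-0.03,"spin":0,"fingers":-0.5},
  {"x":0,"y":0,"z":-0.08,"spin":0,"fingers":-0.5},
  {"x":0,"y":0,"z":-0.13,"spin":0,"fingers":-0.5},
  {"x":-0.02,"y":0.03,"z":-0.16,"spin":0,"fingers":-0.5},
  {"x":-0.06,"y":0.06,"z":-0.16,"spin":0,"fingers":-0.5},
  {"x":-0.1,"y":0.09,"z":-0.16,"spin":0,"fingers":-0.5},
  {"x":-0.145,"y":0.115,"z":-0.16,"spin":0,"fingers":-0.5},
  {"x":-0.19,"y":0.14,"z":-0.16,"spin":0,"fingers":-0.5},
  {"x":-0.235,"y":0.17,"z":-0.16,"spin":0,"fingers":-0.5},
  {"x":-0.2693,"y":0.1891,"z":-0.16,"spin":0,"fingers":-0.5},
])

```text
time_s: 15.6
tcp_pos: [0.4473, 0.1989, 0.2076]
eef_rot: [180.0, 0.0, -94.7]
contact_force: [0.5, -0.2, -0.7]
gripper_width: 0.0294
gripper_force: 10.0
```

>>> drive_tool([
  {"x":0,"y":0,"z":0.03,"spin":0,"fingers":-0.5},
  {"x":0,"y":0,"z":0.07,"spin":0,"fingers":-0.5},
  {"x":0,"y":0,"z":0.11,"spin":0,"fingers":-0.5},
  {"x":0,"y":0,"z":0.13,"spin":0,"fingers":-0.5},
  {"x":0,"y":0,"z":0.135,"spin":0,"fingers":-0.5},
  {"x":0,"y":0,"z":0.135,"spin":0,"fingers":-0.5},
])

```text
time_s: 16.35
tcp_pos: [0.4488, 0.1975, 0.0728]
eef_rot: [-180.0, -0.0, -94.7]
contact_force: [0.2, -0.8, 0.5]
gripper_width: 0.0294
gripper_force: 10.0
```

```bash
python3 - <<'E'
from h import *
from plant import cams
s=st();shift(s,[(.4486,.1973,.0518,s["eef_rot"][2])])
c=cams.capture("scene");cv2.imwrite("pics/f.png",cv2.resize(c["pixels"][150:350,60:320],None,fx=2.5,fy=2.5)[...,::-1])
E
```

```text
16.35 [0.4488 0.1975 0.0728] [-179.998    -0.007   -94.7494] j [ 46.7821  14.1901 -34.8737   0.0091 -40.9404 -51.5383] F [ 0.166  -0.7749  0.4564] w 0.0294 9.99
(0.4486, 0.1973, 0.0518, np.float64(-94.74942016811818)) -> [0.0002 0.0002 0.021 ] spin -0.0
```

View pics/f.png

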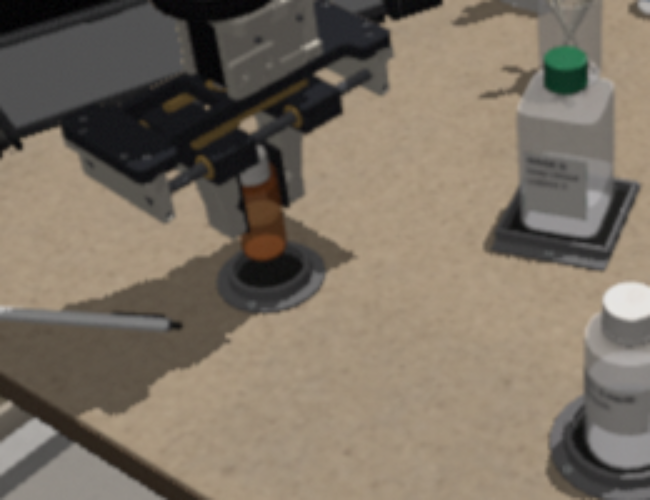

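The dropper hangs upright over the small well (full-frame (167,258)). I'll lower it.

>>> drive_tool([
  {"x":0,"y":0,"z":0.01,"spin":0,"fingers":-0.5},
  {"x":0,"y":0,"z":0.016,"spin":0,"fingers":-0.5},
  {"x":0,"y":0,"z":0.02,"spin":0,"fingers":-0.5},
  {"x":0,"y":0,"z":0.022,"spin":0,"fingers":-0.5},
  {"x":0,"y":0,"z":0.022,"spin":0,"fingers":-0.5},
])

```text
time_s: 17.02
tcp_pos: [0.4484, 0.1973, 0.0509]
eef_rot: [180.0, -0.0, -94.7]
contact_force: [-4.3, 0.8, 7.1]
gripper_width: 0.0294
gripper_force: 10.0
```

>>> drive_tool([
  {"x":0,"y":0,"z":-0.001,"spin":0,"fingers":-0.2},
  {"x":0,"y":0,"z":-0.001,"spin":0,"fingers":0},
  {"x":0,"y":0,"z":-0.001,"spin":0,"fingers":0.3},
  {"x":0,"y":0,"z":-0.001,"spin":0,"fingers":0.4},
  {"x":0,"y":0,"z":-0.04,"spin":0,"fingers":0.4},
  {"x":0,"y":0,"z":-0.09,"spin":0,"fingers":0.4},
  {"x":0,"y":0,"z":-0.14,"spin":0,"fingers":0.4},
  {"x":0,"y":0,"z":-0.17,"spin":0,"fingers":0.4},
])

```text
time_s: 18.02
tcp_pos: [0.4492, 0.1977, 0.2233]
eef_rot: [-179.9, 0.1, -94.7]
contact_force: [0.5, 1.1, -1.1]
gripper_width: 0.0615
gripper_force: 0.0
```

```bash
python3 - <<'E'
from h import *
t=dict(np.load("top.npz"));s=dict(np.load("scene.npz"))
for z in(0,.03,.06,.09): print(z,"cable left top",ray(t,(468,262),z)[:2],"scene",proj(s,ray(t,(468,262),z)),"| upper",ray(t,(490,238),z)[:2],proj(s,ray(t,(490,238),z)))
a=st();shift(a,[(.609,-.2316,.22,10.9)])
E
```

```text
0 cable left top [ 0.5578 -0.2957] scene [470.1263 346.4852] | upper [ 0.6071 -0.3409] [511.7176 338.3251]
0.03 cable left top [ 0.5557 -0.2893] scene [469.2528 331.5042] | upper [ 0.6038 -0.3335] [510.7405 323.6078]
0.06 cable left top [ 0.5537 -0.283 ] scene [468.3412 315.8704] | upper [ 0.6006 -0.3261] [509.7208 308.2479]
0.09 cable left top [ 0.5516 -0.2767] scene [467.389  299.5402] | upper [ 0.5974 -0.3187] [508.6556 292.2022]
18.02 [0.4492 0.1977 0.2233] [-179.8662    0.133   -94.7445] j [ 46.7812   3.8729 -23.9966   0.0249 -61.9431 -51.5375] F [ 0.539   1.1148 -1.0841] w 0.0615 0.0
(0.609, -0.2316, 0.22, 10.9) -> [ 0.4146 -0.1948  0.0028] spin -1.8438
```

>>> drive_tool([
  {"x":0.04,"y":-0.02,"z":0,"spin":-0.18,"fingers":0.4},
  {"x":0.08,"y":-0.04,"z":0,"spin":-0.36,"fingers":0.4},
  {"x":0.125,"y":-0.06,"z":0,"spin":-0.54,"fingers":0.4},
  {"x":0.17,"y":-0.08,"z":0,"spin":-0.72,"fingers":0.4},
  {"x":0.21,"y":-0.1,"z":0,"spin":-0.9,"fingers":0.4},
  {"x":0.25,"y":-0.12,"z":0,"spin":-1.08,"fingers":0.4},
  {"x":0.29,"y":-0.14,"z":0,"spin":-1.26,"fingers":0.4},
  {"x":0.33,"y":-0.16,"z":0,"spin":-1.45,"fingers":0.4},
  {"x":0.375,"y":-0.18,"z":0,"spin":-1.64,"fingers":0.4},
  {"x":0.4146,"y":-0.195,"z":0,"spin":-1.82,"fingers":0.4},
])

```text
time_s: 19.27
tcp_pos: [0.6089, -0.2337, 0.2201]
eef_rot: [-180.0, 0.0, 9.9]
contact_force: [0.0, 0.4, 0.4]
gripper_width: 0.0615
gripper_force: 0.0
```

>>> drive_tool([
  {"x":0,"y":0,"z":0,"spin":-0.024,"fingers":0.4},
  {"x":0,"y":0,"z":0,"spin":-0.024,"fingers":0.4},
  {"x":0,"y":0,"z":0,"spin":-0.024,"fingers":0.4},
  {"x":0,"y":0,"z":0,"spin":-0.024,"fingers":0.4},
])

```text
time_s: 19.77
tcp_pos: [0.6086, -0.2311, 0.221]
eef_rot: [180.0, -0.0, 10.9]
contact_force: [0.2, 0.0, 0.2]
gripper_width: 0.0614
gripper_force: 0.0
```

```bash
python3 - <<'E'
from h import *
from plant import cams
a=st();shift(a,[(.609,-.2316,.15,10.9),(.609,-.2316,.083,10.9)])
c=cams.capture("scene");cv2.imwrite("pics/g.png",cv2.resize(c["pixels"][150:390,300:610],None,fx=2.4,fy=2.4)[...,::-1])
E
```

```text
19.77 [ 0.6086 -0.2311  0.221 ] [179.9931  -0.0329  10.9303] j [ -3.6574  19.1844  -4.5971  -0.0017 -66.185  104.5884] F [0.2336 0.041  0.1857] w 0.0614 0.0
(0.609, -0.2316, 0.15, 10.9) -> [0.0002 0.0006 0.071 ] spin 0.0005
(0.609, -0.2316, 0.083, 10.9) -> [0.0002 0.0006 0.138 ] spin 0.0005
```

View pics/g.png

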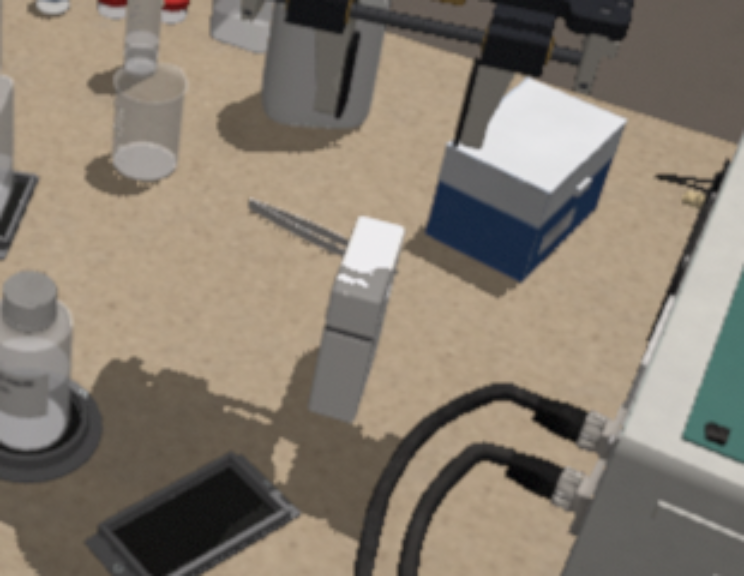

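The slide box (full-frame (450,280)) sits below between the jaws, and the cables stay clear to its right. I'll descend and grip.

>>> drive_tool([
  {"x":0,"y":0,"z":0.04,"spin":0,"fingers":0.4},
  {"x":0,"y":0,"z":0.08,"spin":0,"fingers":0.4},
  {"x":0,"y":0,"z":0.115,"spin":0,"fingers":0.4},
  {"x":0,"y":0,"z":0.136,"spin":0,"fingers":0.4},
  {"x":0,"y":0,"z":0.136,"spin":0,"fingers":0.2},
  {"x":0,"y":0,"z":0.136,"spin":0,"fingers":0},
  {"x":0,"y":0,"z":0.136,"spin":0,"fingers":-0.2},
  {"x":0,"y":0,"z":0.136,"spin":0,"fingers":-0.5},
  {"x":0,"y":0,"z":0.136,"spin":0,"fingers":-0.5},
  {"x":0,"y":0,"z":0.136,"spin":0,"fingers":-0.5},
], newtons=15)

```text
time_s: 21.08
tcp_pos: [0.6091, -0.232, 0.0856]
eef_rot: [180.0, -0.1, 10.9]
contact_force: [-1.0, 1.6, 5.5]
gripper_width: 0.0298
gripper_force: 15.0
```

```bash
python3 - <<'E'
from h import *
s=st();z=s["tcp_pos"][2];y=s["eef_rot"][2]-33.7
shift(s,[(.4479,-.2098,z+.06,y),(.4479,-.2098,z+.004,y)])
E
```

```text
21.07 [ 0.6091 -0.232   0.0856] [179.9698  -0.0739  10.909 ] j [ -3.7357  26.0716 -13.3832   0.0137 -50.4661 104.636 ] F [-0.9743  1.5887  5.4763] w 0.0298 14.99
(0.4479, -0.2098, np.float64(0.1455756645799977), np.float64(-22.790975450745314)) -> [-0.154  -0.0523 -0.0602] spin 0.5882
(0.4479, -0.2098, np.float64(0.0895756645799977), np.float64(-22.790975450745314)) -> [-0.154  -0.0523 -0.0042] spin 0.5882
```

>>> drive_tool([
  {"x":0,"y":0,"z":-0.02,"spin":0,"fingers":-0.5},
  {"x":0,"y":0,"z":-0.05,"spin":0,"fingers":-0.5},
  {"x":-0.01,"y":-0.004,"z":-0.085,"spin":0.05,"fingers":-0.5},
  {"x":-0.04,"y":-0.013,"z":-0.09,"spin":0.16,"fingers":-0.5},
  {"x":-0.07,"y":-0.024,"z":-0.09,"spin":0.28,"fingers":-0.5},
  {"x":-0.1,"y":-0.034,"z":-0.09,"spin":0.4,"fingers":-0.5},
  {"x":-0.13,"y":-0.044,"z":-0.09,"spin":0.51,"fingers":-0.5},
  {"x":-0.154,"y":-0.0523,"z":-0.09,"spin":0.588,"fingers":-0.5},
  {"x":-0.154,"y":-0.0523,"z":-0.06,"spin":0.588,"fingers":-0.5},
  {"x":-0.154,"y":-0.0523,"z":-0.03,"spin":0.588,"fingers":-0.5},
])

```text
time_s: 22.32
tcp_pos: [0.4473, -0.2097, 0.1144]
eef_rot: [-180.0, -0.1, -22.8]
contact_force: [0.2, -0.4, -2.1]
gripper_width: 0.03
gripper_force: 15.0
```

```bash
python3 - <<'E'
from h import *
from plant import cams
a=st();shift(a,[(.4479,-.2098,.0896,-22.8)])
c=cams.capture("scene");cv2.imwrite("pics/i.png",cv2.resize(c["pixels"][200:440,250:560],None,fx=2.4,fy=2.4)[...,::-1])
E
```

```text
22.32 [ 0.4473 -0.2097  0.1144] [-179.9553   -0.09    -22.8066] j [ -2.2808  11.0458 -31.89    -0.0141 -46.9642  69.4839] F [ 0.1904 -0.3844 -2.0886] w 0.03 14.99
(0.4479, -0.2098, 0.0896, -22.8) -> [ 0.0006 -0.0001  0.0248] spin -0.0001
```

View pics/i.png

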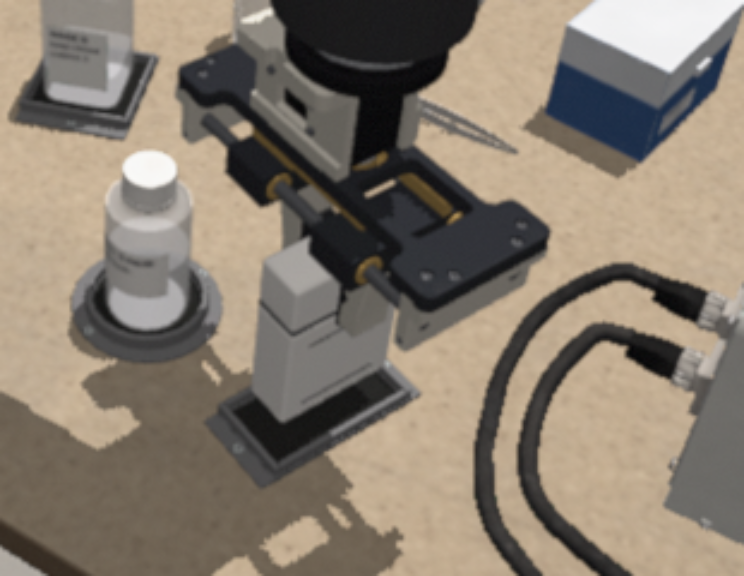

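The box is upright and aligned over the oblong well (full-frame (382,365)). I'll lower it.

>>> drive_tool([
  {"x":0,"y":0,"z":0.01,"spin":0,"fingers":-0.5},
  {"x":0,"y":0,"z":0.018,"spin":0,"fingers":-0.5},
  {"x":0,"y":0,"z":0.022,"spin":0,"fingers":-0.5},
  {"x":0,"y":0,"z":0.0245,"spin":0,"fingers":-0.5},
  {"x":0,"y":0,"z":0.0245,"spin":0,"fingers":-0.5},
])

```text
time_s: 23.0
tcp_pos: [0.4476, -0.2098, 0.0902]
eef_rot: [-180.0, -0.0, -22.8]
contact_force: [-0.7, 0.6, -1.7]
gripper_width: 0.0297
gripper_force: 15.0
```

>>> drive_tool([
  {"x":0,"y":0,"z":0.0015,"spin":0,"fingers":-0.5},
  {"x":0,"y":0,"z":0.002,"spin":0,"fingers":-0.5},
  {"x":0,"y":0,"z":0.002,"spin":0,"fingers":-0.5},
])

```text
time_s: 23.38
tcp_pos: [0.4478, -0.2098, 0.0894]
eef_rot: [-180.0, -0.1, -22.8]
contact_force: [-3.8, 3.2, 11.9]
gripper_width: 0.0297
gripper_force: 15.0
```

>>> drive_tool([
  {"x":0,"y":0,"z":-0.001,"spin":0,"fingers":-0.2},
  {"x":0,"y":0,"z":-0.001,"spin":0,"fingers":0},
  {"x":0,"y":0,"z":-0.001,"spin":0,"fingers":0.3},
  {"x":0,"y":0,"z":-0.001,"spin":0,"fingers":0.4},
  {"x":0,"y":0,"z":-0.04,"spin":0,"fingers":0.4},
  {"x":0,"y":0,"z":-0.09,"spin":0,"fingers":0.4},
  {"x":0,"y":0,"z":-0.14,"spin":0,"fingers":0.4},
  {"x":-0.03,"y":0,"z":-0.19,"spin":0,"fingers":0.4},
  {"x":-0.05,"y":0,"z":-0.22,"spin":0,"fingers":0.4},
  {"x":-0.05,"y":0,"z":-0.22,"spin":0,"fingers":0.4},
])

```text
time_s: 24.62
tcp_pos: [0.4015, -0.1903, 0.311]
eef_rot: [-179.9, -0.3, -22.8]
contact_force: [1.1, -0.6, -0.5]
gripper_width: 0.0612
gripper_force: 0.0
```

```bash
python3 - <<'E'
from h import *
from plant import cams
st()
c=cams.capture("scene");cv2.imwrite("pics/j.png",c["pixels"][...,::-1])
E
```

```text
24.62 [ 0.4015 -0.1903  0.311 ] [-179.891    -0.3238  -22.7564] j [  0.2381  -4.4606 -20.5756   0.0272 -73.5444  66.9982] F [ 1.0628 -0.5617 -0.503 ] w 0.0612 0.0
```

View pics/j.png

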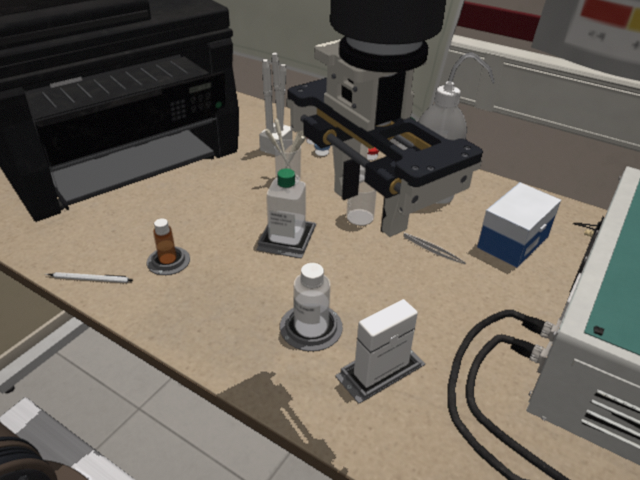

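All four stand upright in their wells: dropper (167,245), square bottle (287,215), round bottle (312,305) and slide box (385,350). The gripper is clear and the beaker and tweezers are where they were.

```bash
python3 -c "
from plant import r
print(r.close_job())"
```

```text
the job is handed in; nothing more can be done
None
```

The dropper bottle, round bottle, square bottle and slide box each stand upright and released in their own holders, the beaker and tweezers were left alone, and the job is handed in at about 25 s; the hand-in returned no verdict.

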